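# Brush out the tumbler, then dock the splined brush and hold it down

### The job

Take the brush by its handle out of the cork stand and give the inside of the blue tumbler two full strokes, each going down close to the bottom and back up to near the rim, without tipping or shoving the tumbler. Then turn the brush until its four orange splines mesh with the slots of the charging dock, slide it fully home against the dock's spring so its flange lies on the crown, and finish while still gripping the handle and pressing it down. Leave everything else alone.

Things in the scene. Friction and masses are not known exactly. Their poses are not given: they have to be found in the camera images.
- brush: Rechargeable brush, 168 mm long, about 160 g, upright in the cork stand. Origin: centre of its lower tip; z runs up it. Rigid bristle head 32 mm across, 56 mm long, then a 12 mm stem. From 85 to 99 mm above the tip four orange splines form a cross along the brush's own +-x and +-y, each 9.5 mm wide and reaching 25 mm from the axis; the cross looks the same every quarter turn.
- brush_flange (a point): Centre of the underside of the brush's white flange (58 mm across, 4 mm thick), on its axis, 99 mm above the tip, just above the splines; this face comes to rest on the dock's crown.
- brush_grip (a point): Point on the axis inside the brush's square white handle, 140 mm above the tip: a good place to grip. The handle is 24 x 24 mm, from 103 to 168 mm above the tip, its flat faces looking along the brush's own +-x and +-y.
- tumbler: Loose tall blue ceramic tumbler, open at the top, 90 mm high, 70 mm across the rim and 62 mm at the foot, wall 4 mm, bottom 6 mm thick, about 400 g. Origin: centre of its underside, z up.
- stand: Fixed round cork stand, 100 mm high, 72 mm across the foot, 62 mm across the top, with a round well about 40 mm across; the brush hangs in it with its splines resting on the rim (tip 15 mm above the surface). Origin: centre of its underside.
- dock: Fixed white square charging dock with a black crown, body 70 x 70 mm on a 76 mm foot, 120 mm high. Origin: centre of its underside, z up. Its yaw varies; the brush fits in any of four positions a quarter turn apart. Fully home, the brush's flange lies on the crown and its tip is 21 mm above the dock's underside.
- dock_mouth (a point): Centre of the crown's top face, 120 mm above the dock's underside, on the well's axis. The square well is 36 mm wide here (40 mm below the crown); four slots 13.5 mm wide and 20 mm deep cut through the crown along the dock's own +-x and +-y, in the middle of each side, to take the brush's splines.
- dock_plate (a joint): Travel (m) of the sprung brass contact plate at the bottom of the dock's well, 0 at rest (its top 29 mm above the dock's underside), growing as the brush tip pushes it down; 0.008 when the flange touches the crown. The spring pushes up with about 4 N at the start of travel and 9 N at 0.008, so an unattended brush is pushed back up.
- grey_remote: Loose grey remote, 170 x 45 x 18 mm, in the upper beech box. Origin: centre of underside. Leave alone.
- dimmer_remote: Loose white light-dimmer remote, 110 x 36 x 12 mm, in the upper beech box. Origin: centre of underside. Leave alone.
- steel_stopper: Loose steel bottle stopper, 38 mm across, 46 mm high, in the upper beech box. Origin: centre of underside. Leave alone.
- table_stopper: Second steel bottle stopper, 38 mm across, 46 mm high, standing on the sideboard among the task's things. Origin: centre of underside. Leave alone.
- yellow_tin: Round flat yellow tin, 54 mm across, 22 mm high, on the sideboard among the task's things. Origin: centre of underside. Leave alone.
- candle_jar: Candle jar with wooden lid, 68 mm across, 75 mm high, towards the far edge. Origin: centre of underside. Leave alone.
- book: Red book lying flat, 130 x 190 x 22 mm, towards the far edge. Origin: centre of underside. Leave alone.
- key_bowl: Terracotta bowl, 110 mm across, 40 mm high, towards the far edge. Origin: centre of underside. Leave alone.
Things that resemble listed ones, but are neither listed nor needed, are in the scene too. Leave any green or red look-alike of the brush alone.

How it is judged:
On the way, in this order (a step that is already met when the one before it is completed fails the run):
1. first stroke down: brush tip inside the tumbler, within 25 mm of its inner floor (horizontal distance between brush and tumbler below 0.028 m and z of brush in the frame of tumbler below 0.031 m), for 0.1 s.
2. first stroke up: brush tip straight up again, at least 50 mm above the inner floor (horizontal distance between brush and tumbler below 0.028 m and z of brush in the frame of tumbler above 0.056 m), for 0.1 s.
3. second stroke down: brush tip inside the tumbler, within 25 mm of its inner floor (all of step 1), for 0.1 s.
4. second stroke up: brush tip straight up again, at least 50 mm above the inner floor (all of step 2), for 0.1 s.
At the end, for the whole second after the job is handed in: Brush meshed and home in the dock: flange within 2.5 mm of the crown and 5 mm of centre, upright within 0.08 rad, plate pressed over 5.5 mm, at rest, fingers still gripping the handle (within 35 mm of brush_grip, over 2 N), arm off the dock; tumbler upright within 50 mm of its start (z of brush_flange in the frame of dock_mouth below 0.0025 m and horizontal distance between brush_flange and dock_mouth below 0.005 m and angle between brush's own z axis and vertical below 0.08 rad and value of joint dock_plate above 0.0055 m and contact force between the fingers and brush above 2 N and distance between the grasp point and brush_grip below 0.035 m and contact force between the arm and dock below 0.5 N and linear speed of brush below 0.02 m/s and angle between tumbler's own z axis and vertical below 0.1 rad and height (world z) of tumbler below 0.01 m and distance of tumbler from where it was at the start of the episode below 0.05 m); the arm keeps its last pose, push and grip.
It fails at once if the tumbler is tipped or shoved away (angle between tumbler's own z axis and vertical above 0.35 rad or distance of tumbler from where it was at the start of the episode above 0.06 m).
It fails at once if a bystander is disturbed (distance of any of grey_remote, dimmer_remote, steel_stopper, table_stopper, yellow_tin, candle_jar, book, key_bowl from where it was at the start of the episode above 0.03 m).
It also fails if it takes over 53 s, if anything falls off the work surface, if the arm or the gripper's body presses on something with over 40 N, if the wrist force passes 120 N, or if a joint passes its speed limit or range.

### The arm

A 7-joint arm with a two-finger parallel gripper is mounted at the origin on the work surface. World frame = base frame: x ahead of the robot, y to its left, z up, the work surface at z = 0. Lengths are in m, angles in rad, forces in N, time in s.
With the tool pointing down it reaches from about 0.4 to 0.85 m from the base axis. Payload 10.4 kg.
Tool frame: the origin (TCP) lies midway between the tips of the shut fingers; the grasp point (between the pads) lies 19 mm behind it; z points along the fingers, x is the direction in which the jaws open and shut, and the axes are right-handed (so a half turn about z gives the same grasp; the last joint's range is limited). The gripper opens to 85 mm and grips with 20 to 120 N. Pads are 22 mm wide; open, the fingers measure 114 mm over their backs; the gripper's body (76 mm by 85 mm) begins 54 mm behind the grasp point. The pads swing forward as they close: fully open they stand 13 mm farther back than shut.
Start: joints at [-1.285, 0.332, -0.065, 1.46, 0.022, 1.35, -0.088], TCP at [0.19, 0.595, 0.231] pointing down, gripper open.
Joint ranges: [-2.6, 2.6], [-0.5, 2.12], [-1.47, 1.34], [0.16, 2.42], [-1.27, 4.41], [0.06, 2.06], [-2.6, 2.6]. Speed limits (rad/s): [2.22, 2.22, 2.79, 2.79, 3.14, 3.14, 3.14].

### API

Orientations are given as a unit quaternion [x, y, z, w].
In Python, from workcell import monitor, eyes, ticket, models gives the robot as it stands.
- The arm moves only by the tool servo_tool, never from a script. Its argument "motion" is a list of rows, each a list of 7 numbers: the opening, from 0 (shut) to 1 (fully open), then the shift along the tool's x, y, z in m, then the turn, a rotation vector about the tool's x, y, z in degrees. In form: [[fingers, tx, ty, tz, rx, ry, rz], ...]. A call has 1 to 20 rows; each row is the pose to reach, as a shift and turn from the pose commanded when the call began, along the tool's axes at that moment; what a row does not reach only later rows make up. A row lasts 1/8 s, in which the tool goes at most 62.5 mm and 10.7 degrees, less where a joint would pass 70% of its speed; a pose out of reach is approached as far as the arm can. A call with a gripper value outside its range is refused whole. The fingers move at their own pace and stop on an object; "grip_force" is the grip in N (left out, the last holds). Time passes only in rows, so rows that repeat a pose let the fingers close. It gives the time, the measured TCP pose, the force and the opening at its end, in the units of the state.
- monitor.get_obs(): the state, without advancing time (a new reading comes with each control period).
- eyes.camera(name): name is "scene" or "side" or "wrist"; returns (picture, depth): 480x640x3 uint8, blue, green, red; 480x640 float32, m along the optical axis (not along the pixel's ray), 0 where there is no reading.
- eyes.camera_info(name): a dict with "intrinsics" (3x3 intrinsics, pixels), "extrinsics" (4x4, takes a point from world to camera coordinates); the wrist camera has in their place "tool_from_camera" (4x4, takes a point from camera to tool coordinates, whose origin is the TCP and whose axes are the tool frame's). Camera axes: x right, y down, z forward; pixel columns grow to the right and rows downward; lengths in m; the calibration is good to about 2 mm. A picture is of the moment at which its call begins: read the wrist's pose just before it. camera_info takes no time and is no camera call.
- ticket.hand_in(): hands the job in, once; it reports no verdict.
Trained networks look in the newest picture that a camera, given by its name, has taken for a name from the list of things; names that differ only in an ending like _2 or _b are one class to them, and where a whole thing is asked for, a point or a joint stands for the part that bears it (a point fixed in the world has none). Each returns a list of dicts, best first, with "confidence" (0 to 1); they miss things now and then, are a little off and sometimes report something else, mostly with a low value. They report only what shows in the picture. A call takes as long as a camera call. They do not tell look-alikes from the thing itself.
- models.boxes_of(camera, thing): "point" ([x, y, z] in m, in the coordinates of the camera as it stood for that picture, good to about 4 mm: the middle of the surface that is visible of it).
The state is a dict: "clock": time; "joint_pos": joint angles; "joint_velocities": joint speeds; "tau": joint torques, N m; "position": TCP position; "ee_rot": TCP orientation; "ft_force": force on the tool from outside, world axes, zero at the start; "torque": the same for the moment, N m; "grip_width": opening from 0.0 (shut) to 1.0 (fully open).
Only numpy, scipy, OpenCV 4.12 (cv2) and the standard library are available. Lean on these libraries where they do the work, as an engineer would, in place of code of your own. Each camera call takes 0.05 s, during which the arm holds its last target. There are 200 camera calls.

## Working session

There is one attempt and no reset: what is moved stays moved. The work goes in short steps, Python scripts to look and compute and a tool call to move; the robot and the scene stay as the last step left them, time stands still between calls to the robot, and variables do not carry over. Pictures are saved under pics/ and viewed, about 8 in all and at most 12, crops included, and the job is handed in when it is done.

Besides the shell and the picture viewer there is one more tool, called as a command line: name --pt "numbers of a row" for each row, then --argument value for the rest. servo_tool: Moves the arm, as the interface text tells. Its arguments: {"type":"object","properties":{"motion":{"type":"array"},"grip_force":{"type":"number"}},"required":["motion"]}

```bash
mkdir -p pics; cat > h.py <<'E'
import numpy as np, cv2
from scipy.spatial.transform import Rotation as R
from workcell import monitor, eyes, ticket, models
def T_wc(cam,obs=None):
    i=eyes.camera_info(cam)
    if cam!='wrist': return np.linalg.inv(np.array(i['extrinsics'])), np.array(i['intrinsics'])
    T=np.eye(4); T[:3,:3]=R.from_quat(obs['ee_rot']).as_matrix(); T[:3,3]=obs['position']
    return T@np.array(i['tool_from_camera']), np.array(i['intrinsics'])
def cloud(depth,T,K):
    v,u=np.indices(depth.shape); p=np.stack([(u-K[0,2])/K[0,0]*depth,(v-K[1,2])/K[1,1]*depth,depth],-1)
    w=p@T[:3,:3].T+T[:3,3]; w[depth==0]=np.nan; return w
def pix(p,T,K):
    c=(np.asarray(p)-T[:3,3])@T[:3,:3]; return (K@(c/c[2]))[:2].round()
E
cat > a.py <<'E'
from h import *
o=monitor.get_obs(); print(o)
for cam in ['scene','side']:
    im,d=eyes.camera(cam); T,K=T_wc(cam); cv2.imwrite(f'pics/{cam}0.png',im); np.savez(f'{cam}0.npz',im=im,d=d,T=T,K=K)
    print(cam,T[:3,3].round(3))
    for n in ['brush','tumbler','stand','dock','table_stopper','yellow_tin']:
        for b in models.boxes_of(cam,n)[:4]:
            w=T[:3,:3]@np.array(b['point'])+T[:3,3]; print(n,round(b['confidence'],2),w.round(3),pix(w,T,K))
E
python3 a.py
```

```text
{'clock': 0.0, 'joint_pos': array([-1.28460575,  0.33287833, -0.06470287,  1.46092941,  0.02164269,
        1.34987467, -0.08851397]), 'joint_velocities': array([-0.00103994,  0.00023812, -0.00061077,  0.0013058 ,  0.00044406,
       -0.00016963,  0.0010016 ]), 'tau': array([-5.89664705e-05, -6.25447655e+01,  4.91098012e-02, -3.91602337e+01,
        1.62672799e-02,  9.99895041e-03, -6.21749862e-06]), 'position': array([0.18984807, 0.59508963, 0.23051759]), 'ee_rot': array([ 8.07430505e-01,  5.89962282e-01, -5.30233474e-04,  4.51668208e-04]), 'ft_force': array([-0.28968627,  0.94467803, -0.26002997]), 'torque': array([-0.03711445, -0.05041188,  0.00336519]), 'grip_width': 1.0030160238919579}
scene [1.454 0.566 0.74 ]
brush 0.82 [0.399 0.29  0.101] [413. 237.]
brush 0.73 [0.503 0.354 0.1  ] [426. 266.]
brush 0.59 [0.501 0.258 0.139] [386. 240.]
brush 0.57 [0.594 0.289 0.102] [383. 279.]
tumbler 0.87 [ 0.553 -0.215  0.058] [201. 230.]
stand 0.74 [0.499 0.252 0.064] [381. 267.]
stand 0.36 [0.563 0.534 0.185] [516. 271.]
dock 0.68 [0.495 0.001 0.07 ] [286. 237.]
dock 0.44 [0.494 0.26  0.141] [388. 238.]
table_stopper 0.71 [ 0.54  -0.11   0.014] [239. 253.]
table_stopper 0.68 [ 0.793 -0.12   0.051] [167. 294.]
yellow_tin 0.77 [0.482 0.126 0.021] [334. 264.]
side [ 0.243 -0.526  1.004]
brush 0.91 [0.484 0.243 0.13 ] [264. 233.]
brush 0.86 [0.581 0.274 0.101] [298. 219.]
brush 0.64 [0.383 0.273 0.103] [219. 246.]
tumbler 0.61 [ 0.541 -0.225  0.053] [390. 415.]
stand 0.94 [0.477 0.224 0.053] [267. 261.]
stand 0.72 [ 0.743 -0.275  0.018] [489. 401.]
dock 0.55 [ 0.464 -0.022  0.09 ] [307. 336.]
table_stopper 0.7 [ 0.525 -0.128  0.018] [357. 384.]
yellow_tin 0.58 [0.473 0.112 0.022] [286. 305.]
```

View pics/scene0.png

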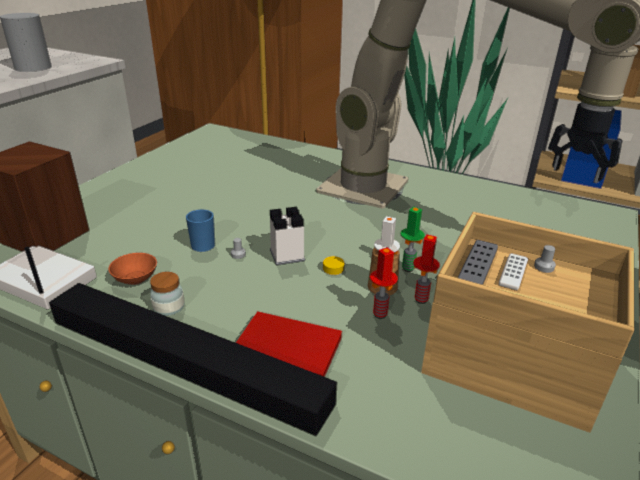

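View pics/side0.png

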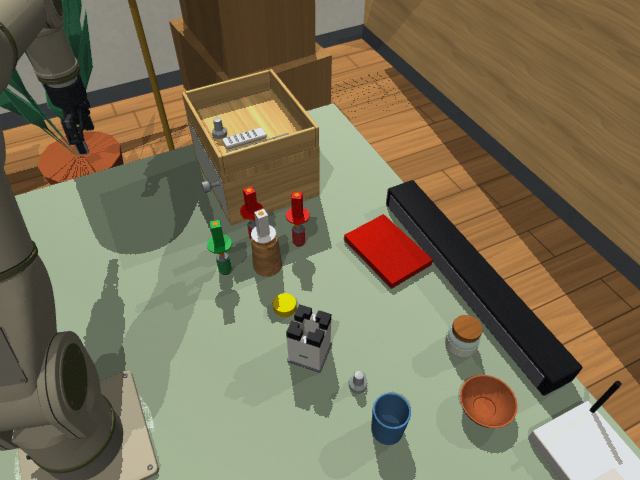

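The scene view shows the white-handled brush in the cork stand at about (388,240), the dock at (287,237), the tumbler at (201,230), the stopper at (238,250) and the tin at (334,266). In the side view the brush is at (264,225), the dock at (310,335) and the tumbler at (390,415).

Candidates for the brush in the scene view are green (413,225), red (428,255), red (385,268) and white in the cork stand (388,235). By the description it is the white one. I'll check it in a close crop and measure from the depth clouds.

```bash
cat > b.py <<'E'
from h import *
W=[];C=[]
for cam in ['scene','side']:
    z=np.load(cam+'0.npz'); w=cloud(z['d'],z['T'],z['K']); W.append(w.reshape(-1,3)); C.append(z['im'].reshape(-1,3).astype(int))
def sel(i,c,r,z0,z1):
    w=W[i]; m=(np.hypot(*(w[:,:2]-c).T)<r)&(w[:,2]>z0)&(w[:,2]<z1); return w[m],C[i][m]
for i,cam in enumerate(['scene','side']):
    print(cam)
    for n,c in [('brush',(.49,.25)),('green',(.39,.28)),('red1',(.50,.354)),('red2',(.59,.28))]:
        p,_=sel(i,c,.03,.1,.25)
        if len(p)<5: continue
        zt=np.percentile(p[:,2],98); t=p[p[:,2]>zt-.004]; r=cv2.minAreaRect((t[:,:2]*1000).astype(np.float32)); print(n,'top',zt.round(3),len(t),r)
    p,_=sel(i,(.545,-.22),.055,.02,.15); zt=np.percentile(p[:,2],98); t=p[p[:,2]>zt-.006]; r=cv2.minEnclosingCircle((t[:,:2]*1000).astype(np.float32)); print('tumbler',zt.round(3),len(t),r)
    p,c=sel(i,(.475,-.01),.065,.05,.2); zt=np.percentile(p[:,2],98); t=p[abs(p[:,2]-zt)<.005]; r=cv2.minAreaRect((t[:,:2]*1000).astype(np.float32)); print('dock',zt.round(3),len(t),r)
a=cv2.resize(cv2.imread('pics/side0.png')[170:290,190:350],None,fx=3,fy=3,interpolation=cv2.INTER_CUBIC)
b=cv2.resize(cv2.imread('pics/side0.png')[290:390,265:345],None,fx=3.6,fy=3.6,interpolation=cv2.INTER_CUBIC)
cv2.imwrite('pics/crop1.png',np.hstack([a,b[:360]]))
E
python3 b.py
```

```text
scene
brush top 0.183 67 ((486.58172607421875, 255.87850952148438), (26.5260066986084, 24.160717010498047), 1.9385310411453247)
green top 0.168 56 ((387.0827331542969, 283.89947509765625), (23.047941207885742, 23.59476089477539), 79.14555358886719)
red1 top 0.167 72 ((490.6664123535156, 351.00103759765625), (27.910869598388672, 23.20456314086914), 4.647563457489014)
red2 top 0.168 83 ((586.3496704101562, 287.35467529296875), (23.98478889465332, 26.616493225097656), 58.349342346191406)
tumbler 0.089 148 ((536.9254760742188, -226.32656860351562), 36.616310119628906)
dock 0.12 279 ((473.5232849121094, -9.811286926269531), (77.7029037475586, 71.52131652832031), 42.48514938354492)
side
brush top 0.184 80 ((484.4336853027344, 252.60484313964844), (24.951339721679688, 25.326499938964844), 8.373723983764648)
green top 0.17 75 ((385.48541259765625, 281.62628173828125), (25.808597564697266, 23.436656951904297), 79.1526107788086)
red1 top 0.17 58 ((491.57891845703125, 349.17474365234375), (23.355024337768555, 26.56211280822754), 2.499159336090088)
red2 top 0.17 70 ((584.7498779296875, 284.98199462890625), (25.07976531982422, 22.521154403686523), 58.838924407958984)
tumbler 0.092 281 ((536.6785278320312, -229.89501953125), 35.37977600097656)
dock 0.122 599 ((473.204833984375, -11.791725158691406), (71.22277069091797, 70.77879333496094), 43.52153396606445)
```

View pics/crop1.png

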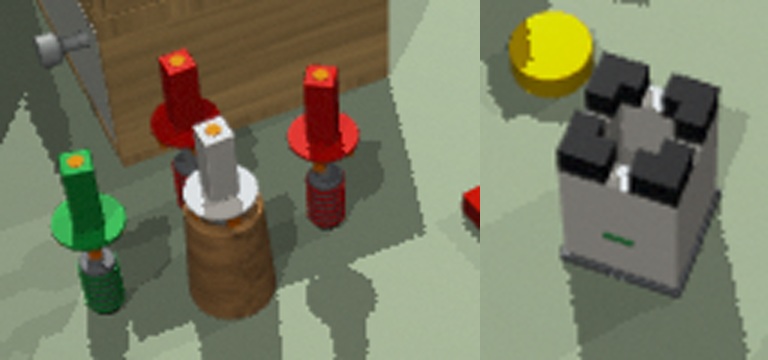

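The crop confirms the white-handled brush in the cork stand. Its centre is about (0.4855, 0.254), its top is at 0.183 as expected, and its yaw is about 5°. The other three are the green and red look-alikes, with tops at 0.168. The dock is at (0.473, -0.011) with yaw about 43°, and the tumbler is at (0.537, -0.228). I'll rise, move above the brush and look with the wrist camera.

servo_tool --pt "0.6 0 0 -0.06 0 0 0" --pt "0.6 0 0 -0.1 0 0 0" --pt "0.6 -0.03 0.05 -0.13 0 0 8" --pt "0.6 -0.06 0.1 -0.13 0 0 17" --pt "0.6 -0.09 0.15 -0.13 0 0 25" --pt "0.6 -0.12 0.2 -0.13 0 0 34" --pt "0.6 -0.15 0.25 -0.13 0 0 43" --pt "0.6 -0.18 0.295 -0.13 0 0 51" --pt "0.6 -0.21 0.343 -0.13 0 0 60" --pt "0.6 -0.235 0.385 -0.13 0 0 67.3" --pt "0.6 -0.235 0.385 -0.13 0 0 67.3" --pt "0.6 -0.235 0.385 -0.13 0 0 67.3" --pt "0.6 -0.235 0.385 -0.13 0 0 67.3" --grip_force 60

```text
clock: 2.33
position: [0.4845, 0.2558, 0.3613]
ee_rot: [0.999, 0.045, -0.0, -0.0]
ft_force: [-1.5, 0.8, -0.4]
grip_width: 0.6
```

```bash
cat > c.py <<'E'
from h import *
import sys
o=monitor.get_obs(); M=R.from_quat(o['ee_rot']).as_matrix(); print(o['position'].round(4),'jaw',np.degrees(np.arctan2(M[1,0],M[0,0])).round(2),'z',M[:,2].round(4),o['joint_pos'].round(2),o['ft_force'].round(2),o['grip_width'],o['clock'])
im,d=eyes.camera('wrist'); T,K=T_wc('wrist',o); w=cloud(d,T,K); cv2.imwrite(sys.argv[1],im); np.savez('wrist.npz',im=im,d=d,w=w,T=T,K=K,pos=o['position'])
for n,c in [('brush',(.4855,.254)),('tumbler',(.537,-.228)),('dock',(.473,-.011))]:
    q=w[(np.hypot(w[...,0]-c[0],w[...,1]-c[1])<.06)]; 
    if len(q)<50: continue
    zt=np.percentile(q[:,2],98)
    if n=='brush': q=q[np.hypot(q[:,0]-c[0],q[:,1]-c[1])<.03]; zt=np.percentile(q[:,2],97)
    t=(q[abs(q[:,2]-zt)<.005][:,:2]*1000).astype(np.float32)
    print(n,zt.round(4),len(t),cv2.minEnclosingCircle(t) if n=='tumbler' else cv2.minAreaRect(t))
E
python3 c.py pics/w1.png
```

```text
[0.4845 0.2558 0.3613] jaw 5.16 z [-3.e-04  3.e-04 -1.e+00] [-0.86  0.12  0.33  1.46 -0.04  1.57 -0.45] [-1.54  0.81 -0.43] 0.5999934555711975 2.325
brush 0.4556 3317 ((483.2440185546875, 274.4658203125), (46.57930374145508, 5.683896541595459), 3.9762966632843018)
dock 0.1197 752 ((474.6943359375, 18.72771644592285), (40.25455856323242, 80.13025665283203), 87.66887664794922)
```

```bash
sed -i 's/^    q=w\[(np/    q=w[(w[...,2]<.24)\&(np/' c.py; python3 - <<'E'
from h import *
z=np.load('wrist.npz'); w=z['w']; im=z['im']
m=(np.hypot(w[...,0]-.4855,w[...,1]-.254)<.03)&(abs(w[...,2]-.183)<.006)
v,u=np.nonzero(m); print(len(v),u.min(),u.max(),v.min(),v.max(),w[m].mean(0)); t=(w[m][:,:2]*1000).astype(np.float32); print(cv2.minAreaRect(t), cv2.minAreaRect(np.c_[u,v].astype(np.float32)))
print(z['T'].round(3))
E
```

```text
873 305 335 199 229 [0.484257   0.25550921 0.18193306]
((484.28070068359375, 254.72647094726562), (23.937288284301758, 24.387170791625977), 2.7397677898406982) ((320.2858581542969, 214.4254913330078), (29.624187469482422, 29.841373443603516), 2.4895529747009277)
[[ 0.996  0.086  0.024  0.478]
 [ 0.089 -0.96  -0.266  0.323]
 [ 0.     0.267 -0.964  0.503]
 [ 0.     0.     0.     1.   ]]
```

View pics/w1.png

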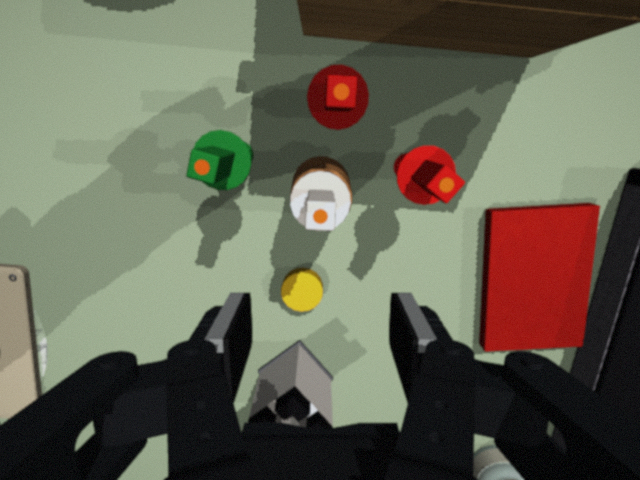

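The wrist view shows the white handle top at (320,215), centred between the jaws. It is clear of green (205,165), red (340,92) and red (440,180). The brush measures (0.4843, 0.255) with yaw about 3°. I'll go down, grip and lift.

servo_tool --pt "0.6 0 0.001 0.05 0 0 2" --pt "0.6 0 0.001 0.1 0 0 2" --pt "0.6 0 0.001 0.14 0 0 2" --pt "0.6 0 0.001 0.18 0 0 2" --pt "0.6 0 0.001 0.21 0 0 2" --pt "0.6 0 0.001 0.224 0 0 2" --pt "0.6 0 0.001 0.224 0 0 2" --pt "0.6 0 0.001 0.224 0 0 2" --pt "0.4 0 0.001 0.224 0 0 2" --pt "0.3 0 0.001 0.224 0 0 2" --pt "0 0 0.001 0.224 0 0 2" --pt "0 0 0.001 0.224 0 0 2" --pt "0 0 0.001 0.224 0 0 2" --pt "0 0 0.001 0.224 0 0 2" --pt "0 0 0.001 0.224 0 0 2" --pt "0 0 0.001 0.224 0 0 2" --grip_force 60

```text
clock: 4.38
position: [0.4855, 0.2538, 0.1379]
ee_rot: [1.0, 0.026, 0.0, -0.0]
ft_force: [-2.4, 0.5, 5.6]
grip_width: 0.274
```

servo_tool --pt "0 0 0 -0.02 0 0 0" --pt "0 0 0 -0.05 0 0 0" --pt "0 0 0 -0.08 0 0 0" --pt "0 0 0 -0.12 0 0 0" --pt "0 0 0 -0.16 0 0 0" --pt "0 0 0 -0.17 0 0 0" --pt "0 0 0 -0.17 0 0 0" --pt "0 0 0 -0.17 0 0 0"

```text
clock: 5.38
position: [0.4849, 0.2533, 0.3055]
ee_rot: [1.0, 0.026, -0.001, 0.001]
ft_force: [0.0, 0.0, -2.2]
grip_width: 0.271
```

```bash
python3 c.py pics/w2.png; python3 - <<'E'
from h import *
for cam in ['side','scene']:
    im,d=eyes.camera(cam); T,K=T_wc(cam); w=cloud(d,T,K); p=monitor.get_obs()['position']
    u,v=pix(p,T,K).astype(int); print(cam,u,v)
    if cam=='side': cv2.imwrite('pics/s2.png',cv2.resize(im[max(v-90,0):v+110,max(u-110,0):u+110],None,fx=2.5,fy=2.5))
    m=(np.hypot(w[...,0]-p[0],w[...,1]-p[1])<.05)&(w[...,2]<p[2]-.03)&(w[...,2]>.12)
    q=w[m]
    for z in np.arange(q[:,2].min(),q[:,2].max(),.012):
        s=q[abs(q[:,2]-z)<.006]; print(z.round(3),len(s),(s.min(0)*1000).round(),(s.max(0)*1000).round()) if len(s) else 0
E
```

```text
[0.4849 0.2533 0.3055] jaw 3.01 z [-0.0021 -0.0016 -1.    ] [-0.86  0.13  0.33  1.57 -0.04  1.46 -0.48] [ 0.02  0.03 -2.16] 0.2705980837681613 5.375
brush 0.2162 104 ((482.7964172363281, 268.0624084472656), (21.03050422668457, 3.9972116947174072), 3.8972325325012207)
dock 0.1055 61 ((476.4771728515625, 34.7047233581543), (7.104759216308594, 15.487480163574219), 78.72259521484375)
side 256 171
0.182 11 [472. 238. 182.] [491. 248. 188.]
0.194 51 [468. 237. 189.] [501. 260. 200.]
0.206 62 [468. 235. 200.] [498. 260. 212.]
0.218 56 [468. 235. 212.] [497. 259. 224.]
0.23 74 [469. 236. 224.] [500. 262. 236.]
0.242 88 [469. 236. 236.] [498. 267. 247.]
0.254 18 [478. 245. 248.] [487. 255. 260.]
0.266 17 [460. 228. 263.] [490. 254. 271.]
scene 394 166
0.183 24 [485. 245. 183.] [497. 267. 188.]
0.195 71 [481. 240. 189.] [501. 271. 201.]
0.207 72 [475. 238. 201.] [503. 270. 212.]
0.219 73 [482. 238. 213.] [501. 270. 224.]
0.231 92 [478. 240. 225.] [501. 271. 236.]
0.243 57 [475. 241. 237.] [499. 268. 247.]
0.255 27 [484. 249. 249.] [492. 261. 261.]
0.267 60 [481. 230. 261.] [512. 280. 272.]
```

View pics/s2.png

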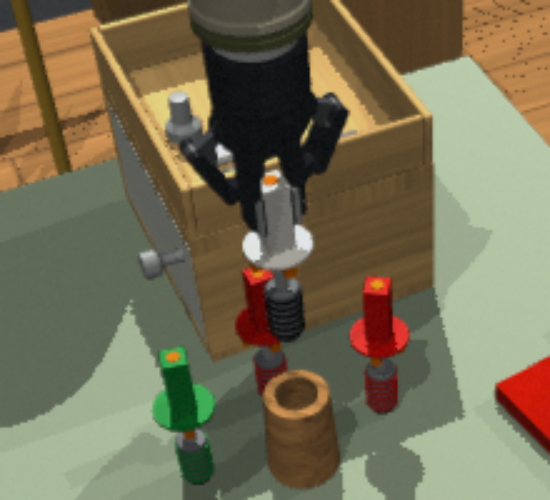

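The brush is held upright with its tip at about 0.182, which is TCP minus 0.1235, and its axis is within about 1.5 mm of the TCP. I'll move it above the tumbler.

servo_tool --pt "0 0.001 0.02 0 0 0 0" --pt "0 0.003 0.06 0 0 0 0" --pt "0 0.006 0.1 0 0 0 0" --pt "0 0.008 0.15 0 0 0 0" --pt "0 0.011 0.2 0 0 0 0" --pt "0 0.014 0.25 0 0 0 0" --pt "0 0.016 0.3 0 0 0 0" --pt "0 0.019 0.35 0 0 0 0" --pt "0 0.022 0.4 0 0 0 0" --pt "0 0.025 0.44 0 0 0 0" --pt "0 0.026 0.47 0 0 0 0" --pt "0 0.0265 0.484 0 0 0 0" --pt "0 0.0265 0.484 0 0 0 0" --pt "0 0.0265 0.484 0 0 0 0"

```text
clock: 7.28
position: [0.5375, -0.227, 0.3072]
ee_rot: [1.0, 0.027, 0.0, -0.0]
ft_force: [0.3, -0.3, -0.9]
grip_width: 0.276
```

```bash
python3 c.py pics/w3.png; cat > t.py <<'E'
from h import *
p=monitor.get_obs()['position']
for cam in ['side','scene']:
    im,d=eyes.camera(cam); T,K=T_wc(cam); w=cloud(d,T,K).reshape(-1,3); c=im.reshape(-1,3).astype(int)
    m=(np.hypot(w[:,0]-.537,w[:,1]+.228)<.05)&(w[:,2]>.083)&(w[:,2]<.096)&(c[:,0]>c[:,2]+30)
    print(cam,'tumbler',m.sum(),cv2.minEnclosingCircle((w[m][:,:2]*1000).astype(np.float32)))
    m=(np.hypot(w[:,0]-p[0],w[:,1]-p[1])<.05)&(abs(w[:,2]-(p[2]-.095))<.02)
    q=w[m]; print('head',len(q),(q.min(0)*1000).round(1),(q.max(0)*1000).round(1))
E
python3 t.py
```

```text
[ 0.5375 -0.227   0.3072] jaw 3.1 z [-0.e+00  8.e-04 -1.e+00] [-0.29  0.24  0.75  1.49 -0.17  1.48  0.51] [ 0.27 -0.27 -0.94] 0.2759603744940189 7.275
tumbler 0.2107 119 ((536.1491088867188, -216.5040740966797), 12.933897018432617)
dock 0.0453 44 ((474.4949645996094, -57.36845779418945), (11.76492691040039, 5.300095081329346), 10.941638946533203)
side tumbler 325 ((536.6884155273438, -229.8102569580078), 35.299224853515625)
head 224 [ 520.  -243.1  192.4] [ 548.2 -216.6  231.9]
scene tumbler 152 ((539.687255859375, -227.64288330078125), 38.0836181640625)
head 212 [ 522.5 -240.3  192.3] [ 555.6 -206.7  232.2]
```

servo_tool --pt "0 0 0.003 0.03 0 0 0" --pt "0 0 0.003 0.07 0 0 0" --pt "0 0 0.003 0.09 0 0 0" --pt "0 0 0.003 0.11 0 0 0" --pt "0 0 0.003 0.13 0 0 0" --pt "0 0 0.003 0.15 0 0 0" --pt "0 0 0.003 0.166 0 0 0" --pt "0 0 0.003 0.166 0 0 0" --pt "0 0 0.003 0.166 0 0 0" --pt "0 0 0.003 0.166 0 0 0"

```text
clock: 8.68
position: [0.5379, -0.2315, 0.1421]
ee_rot: [1.0, 0.026, 0.001, 0.0]
ft_force: [-0.5, 0.1, -1.3]
grip_width: 0.275
```

servo_tool --pt "0 0 0 -0.02 0 0 0" --pt "0 0 0 -0.04 0 0 0" --pt "0 0 0 -0.06 0 0 0" --pt "0 0 0 -0.06 0 0 0" --pt "0 0 0 -0.06 0 0 0" --pt "0 0 0 -0.06 0 0 0" --pt "0 0 0 -0.04 0 0 0" --pt "0 0 0 -0.02 0 0 0" --pt "0 0 0 0 0 0 0" --pt "0 0 0 0 0 0 0" --pt "0 0 0 0 0 0 0" --pt "0 0 0 0 0 0 0"

```text
clock: 10.18
position: [0.5379, -0.2316, 0.1421]
ee_rot: [1.0, 0.026, 0.001, 0.0]
ft_force: [0.7, -0.4, -1.0]
grip_width: 0.268
```

servo_tool --pt "0 0 0 -0.02 0 0 0" --pt "0 0 0 -0.04 0 0 0" --pt "0 0 0 -0.06 0 0 0" --pt "0 0 0 -0.06 0 0 0" --pt "0 0 0 -0.06 0 0 0" --pt "0 0 0 -0.06 0 0 0"

```text
clock: 10.92
position: [0.537, -0.2311, 0.2004]
ee_rot: [1.0, 0.026, -0.001, -0.0]
ft_force: [0.1, -0.4, -3.1]
grip_width: 0.27
```

```bash
python3 t.py; python3 -c "
from h import *; o=monitor.get_obs(); print(o['position'],o['clock'],o['grip_width'],o['ft_force'])"
```

```text
side tumbler 226 ((536.6905517578125, -230.10528564453125), 35.342445373535156)
head 385 [ 501.4 -264.6   85.4] [ 571.8 -194.8  125.1]
scene tumbler 110 ((536.3573608398438, -227.98045349121094), 37.67357635498047)
head 278 [ 498.7 -262.    85.6] [ 573.  -191.9  125.1]
[ 0.53714138 -0.23124094  0.20062801] 11.025 0.27703235388196856 [ 0.34348539 -0.17955536 -2.28178101]
```

Both strokes are done with the tumbler unmoved. I'll lift clear, move above the dock and turn to about 43°.

servo_tool --pt "0 0 0 -0.02 0 0 0" --pt "0 0 0 -0.05 0 0 0" --pt "0 0 0 -0.08 0 0 0" --pt "0 0 0 -0.11 0 0 0" --pt "0 0 0 -0.11 0 0 0" --pt "0 -0.006 -0.025 -0.11 0 0 -6" --pt "0 -0.013 -0.055 -0.11 0 0 -12" --pt "0 -0.021 -0.09 -0.11 0 0 -18" --pt "0 -0.03 -0.13 -0.11 0 0 -24" --pt "0 -0.04 -0.17 -0.11 0 0 -31" --pt "0 -0.048 -0.205 -0.11 0 0 -36" --pt "0 -0.0525 -0.223 -0.11 0 0 -40" --pt "0 -0.0525 -0.223 -0.11 0 0 -40" --pt "0 -0.0525 -0.223 -0.11 0 0 -40" --pt "0 -0.0525 -0.223 -0.11 0 0 -40"

```text
clock: 12.9
position: [0.4735, -0.0127, 0.3111]
ee_rot: [0.931, 0.365, -0.0, 0.0]
ft_force: [-0.2, -0.2, -3.0]
grip_width: 0.272
```

```bash
cat > d.py <<'E'
from h import *
from scipy.optimize import differential_evolution as DE
def dockfit(t):
    def cost(p):
        c,s=np.cos(p[2]),np.sin(p[2]); q=(t-p[:2])@np.array([[c,-s],[s,c]]); a=np.abs(q); mx=a.max(1); mn=a.min(1)
        out=np.clip(mx-35,0,6); slot=np.clip(6.75-mn,0,6); well=np.clip(18-mx,0,6)
        # reward tightness: mean excess
        return (out+slot+well).mean()
    r=DE(cost,[(460,486),(-25,3),(.4,1.1)],seed=1,tol=1e-8,popsize=25); return r.x[:2].round(1),np.degrees(r.x[2]).round(2),round(r.fun,3)
o=monitor.get_obs(); M=R.from_quat(o['ee_rot']).as_matrix(); print(o['position'].round(4),'jaw',np.degrees(np.arctan2(M[1,0],M[0,0])).round(2),'z',M[:,2].round(4),o['joint_pos'].round(2))
A=[]
for cam in ['scene','side']:
    z=np.load(cam+'0.npz'); w=cloud(z['d'],z['T'],z['K']).reshape(-1,3); c=z['im'].reshape(-1,3).astype(int)
    m=(np.hypot(w[:,0]-.473,w[:,1]+.011)<.06)&(abs(w[:,2]-.121)<.005)&(c.max(1)<80); t=w[m][:,:2]*1000
    print(cam,'dock',len(t),dockfit(t))
    T,K=z['T'],z['K']; im,d=eyes.camera(cam); w=cloud(d,T,K).reshape(-1,3); c=im.reshape(-1,3).astype(int); p=o['position']
    cv2.imwrite(f'pics/{cam}3.png',im)
    near=np.hypot(w[:,0]-p[0],w[:,1]-p[1])<.045; hz=w[:,2]-(p[2]-.1235)
    f=near&(abs(hz-.101)<.006)&(c.min(1)>110); t=w[f][:,:2]*1000; print('flange',len(t),cv2.minEnclosingCircle(t.astype(np.float32)) if len(t) else '')
    org=near&(abs(hz-.092)<.012)&(c[:,2]>c[:,0]+60); print('orange',org.sum(),(w[org]*1000).mean(0).round(1) if org.any() else '')
    h=near&(hz>0.005)&(hz<.05); q=w[h][:,:2]; v=p[:2]-T[:2,3]; v/=np.linalg.norm(v); n=np.array([-v[1],v[0]]); s=(q-p[:2])@n*1000; print('head lateral mid rel TCP',np.percentile(s,[1,99]).round(1),'along',n.round(2))
E
python3 d.py; python3 - <<'E'
import cv2,numpy as np
a=cv2.imread('pics/side3.png')[230:380,245:375]; b=cv2.imread('pics/scene3.png')[140:290,220:350]
cv2.imwrite('pics/c3.png',cv2.resize(np.hstack([a,b]),None,fx=3,fy=3,interpolation=cv2.INTER_CUBIC))
E
```

```text
[ 0.4735 -0.0127  0.3111] jaw 42.84 z [-2.e-04 -3.e-04 -1.e+00] [-0.59 -0.07  0.5   1.74  0.03  1.47  0.65]
scene dock 248 (array([475.1,  -9.9]), np.float64(42.01), np.float64(0.193))
flange 164 ((472.61285400390625, -8.709888458251953), 31.516508102416992)
orange 67 [483.3  -6.3 276.4]
head lateral mid rel TCP [-17.3  13.6] along [ 0.51 -0.86]
side dock 620 (array([473.6, -12.2]), np.float64(43.93), np.float64(0.027))
flange 413 ((472.68408203125, -13.051135063171387), 29.18914222717285)
orange 21 [460.  -29.8 276.7]
head lateral mid rel TCP [-14.9  16.7] along [-0.91  0.41]
```

View pics/c3.png

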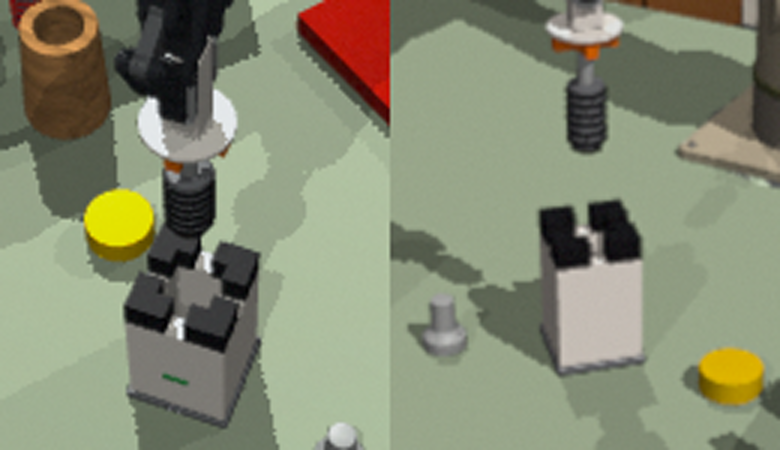

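The brush is centred over the crown to within about 1 mm in both views, and the splines line up with the slots at 43–44°. I'll make a small correction and go down to just above spline entry.

servo_tool --pt "0 0.001 0 0.02 0 0 -0.7" --pt "0 0.001 0 0.045 0 0 -0.7" --pt "0 0.001 0 0.065 0 0 -0.7" --pt "0 0.001 0 0.08 0 0 -0.7" --pt "0 0.001 0 0.095 0 0 -0.7" --pt "0 0.001 0 0.11 0 0 -0.7" --pt "0 0.001 0 0.125 0 0 -0.7" --pt "0 0.001 0 0.14 0 0 -0.7" --pt "0 0.001 0 0.147 0 0 -0.7" --pt "0 0.001 0 0.147 0 0 -0.7" --pt "0 0.001 0 0.147 0 0 -0.7"

```text
clock: 14.38
position: [0.4744, -0.0107, 0.1647]
ee_rot: [0.928, 0.372, 0.0, 0.0]
ft_force: [-0.3, -0.9, -1.6]
grip_width: 0.276
```

```bash
python3 - <<'E'
from h import *
o=monitor.get_obs(); M=R.from_quat(o['ee_rot']).as_matrix(); print(o['position'].round(4),'jaw',np.degrees(np.arctan2(M[1,0],M[0,0])).round(2),o['ft_force'].round(2),o['torque'].round(2))
a,_=eyes.camera('side'); b,_=eyes.camera('scene')
cv2.imwrite('pics/c4.png',cv2.resize(np.hstack([a[270:380,255:365],b[180:290,235:345]]),None,fx=3.5,fy=3.5,interpolation=cv2.INTER_CUBIC))
E
```

```text
[ 0.4744 -0.0107  0.1647] jaw 43.7 [-0.31 -0.85 -1.63] [ 0.   -0.   -0.02]
```

View pics/c4.png

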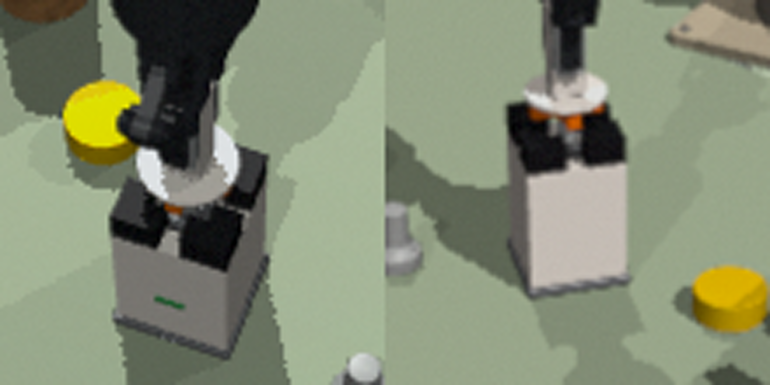

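The orange splines line up with the slots in both views and the head is in the well without contact force. I'll continue down slowly.

servo_tool --pt "0 0 0 0.004 0 0 0" --pt "0 0 0 0.008 0 0 0" --pt "0 0 0 0.011 0 0 0" --pt "0 0 0 0.014 0 0 0" --pt "0 0 0 0.016 0 0 0" --pt "0 0 0 0.018 0 0 0" --pt "0 0 0 0.018 0 0 0" --pt "0 0 0 0.018 0 0 0"

```text
clock: 15.48
position: [0.4741, -0.0108, 0.1465]
ee_rot: [0.928, 0.372, 0.0, -0.0]
ft_force: [-2.0, -0.9, 5.2]
grip_width: 0.277
```

servo_tool --pt "0 0 0 0.001 0 0 0" --pt "0 0 0 0.002 0 0 0" --pt "0 0 0 0.003 0 0 0" --pt "0 0 0 0.004 0 0 0" --pt "0 0 0 0.004 0 0 0" --pt "0 0 0 0.004 0 0 0"

```text
clock: 16.23
position: [0.4742, -0.0108, 0.1442]
ee_rot: [0.928, 0.372, 0.0, -0.0]
ft_force: [-13.1, -0.7, 27.9]
grip_width: 0.277
```

servo_tool --pt "0 -0.0005 -0.0005 0 0 0 0" --pt "0 -0.0005 -0.0005 0 0 0 0" --pt "0 -0.0005 -0.0005 0 0 0 0"

```text
clock: 16.6
position: [0.4741, -0.0108, 0.1443]
ee_rot: [0.928, 0.372, 0.001, -0.0]
ft_force: [-8.5, -1.4, 23.4]
grip_width: 0.272
```

```bash
python3 - <<'E'
from h import *
o=monitor.get_obs(); p=o['position']; M=R.from_quat(o['ee_rot']).as_matrix(); print(p.round(4),'z',M[:,2].round(4),o['ft_force'].round(2),o['torque'].round(2),o['grip_width'],np.abs(o['joint_velocities']).max())
P=[]
for cam in ['side','scene']:
    im,d=eyes.camera(cam); T,K=T_wc(cam); w=cloud(d,T,K).reshape(-1,3); c=im.reshape(-1,3).astype(int)
    near=np.hypot(w[:,0]-.474,w[:,1]+.011)<.034
    f=near&(w[:,2]>.112)&(w[:,2]<.135)&(c.min(1)>110); t=w[f]; print(cam,'flange top z',np.percentile(t[:,2],[25,50,75]).round(4),cv2.minEnclosingCircle((t[abs(t[:,2]-.124)<.005][:,:2]*1000).astype(np.float32)))
    k=(np.hypot(w[:,0]-.474,w[:,1]+.011)<.055)&(c.max(1)<70)&(abs(w[:,2]-.12)<.008); print('crown z',np.median(w[k][:,2]).round(4))
    P.append(im[270:380,255:365] if cam=='side' else im[180:290,235:345])
cv2.imwrite('pics/c5.png',cv2.resize(np.hstack(P),None,fx=3.5,fy=3.5,interpolation=cv2.INTER_CUBIC))
E
python3 t.py
```

```text
[ 0.4741 -0.0108  0.1443] z [ 1.8e-03  9.0e-04 -1.0e+00] [-8.49 -1.42 23.4 ] [-0.45  2.13  0.02] 0.2719093058100516 0.0026234713801212574
side flange top z [0.1229 0.1241 0.125 ] ((474.31951904296875, -12.094704627990723), 29.790971755981445)
crown z 0.1194
scene flange top z [0.122  0.123  0.1246] ((474.6402587890625, -9.221519470214844), 29.829206466674805)
crown z 0.1179
side tumbler 328 ((536.56640625, -229.4807586669922), 35.39439392089844)
head 413 [425.1 -60.4  29.3] [523.3  -8.7  69.2]
scene tumbler 145 ((537.5628662109375, -227.4598846435547), 37.42909622192383)
head 452 [470.4 -60.6  29.3] [524.   38.3  69.2]
```

View pics/c5.png

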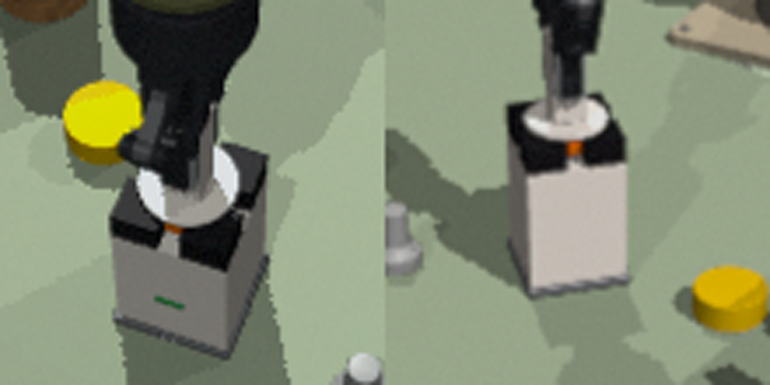

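The flange lies flat on the crown in both views, with its top at about 0.124 as expected, and the splines sit in the slots. Upward force is about 23 N, against at most 9 N from the spring. Handing in.

```bash
python3 -c "
from h import *; print(ticket.hand_in())"
```

```text
the job is handed in; nothing more can be done
None
```

I took the white brush from the cork stand, gave the blue tumbler two full strokes, then meshed the brush in the dock and pressed it home. I handed the job in at about 17 s, still gripping and pressing; the hand-in reported no verdict.

- **Strokes:** the tip went from about 19 mm to 77 mm above the tumbler's underside, worked out from the arm position. There was no contact force, and the tumbler's rim stayed within about 1–3 mm of its start, which is within measurement scatter.
- **Dock:** the flange top was at 0.123–0.124 m in both views, where 0.124 m means it lies on the crown. It was centred within about 1.5 mm in each view and the tool was upright within 0.002 rad. The push was about 23 N up, well above the spring's 9 N, so the brush is seated.
- **Grip:** the opening of 0.27 matches the 24 mm handle.

**Disagreements:**
- The two cameras differed by 2–3 mm in y for the dock and the tumbler. Their dock yaws also differed (42.0° and 43.9°); I went in at 43.7° and it meshed.
- A sideways force of about 8 N remained after I eased it from 13 N.
- I could not read the plate's travel directly.
- I did not check the bystanders after the moves; none of the pictures showed a disturbance.

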